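# Seat the presentation disc on its plinth

### The job

The brass presentation disc stands proud of its round wooden plinth because its notch is not over the plinth's steel key. With a fingertip, push the disc's small upright post round until the notch stands over the key, then press the disc straight down until it is fully home and leave it there. Do not grip the post, do not lift the disc, and leave everything else on the desk where it is.

Things in the scene. Friction and masses are not known exactly. Their poses are not given: they have to be found in the camera images.
- disc_centre (a point): Top centre of the brass disc, on its turning axis. The disc is 120 mm across, 8 mm thick, with a low centre boss 40 mm across and 2 mm high; this point is on the boss, 52 mm above the desk at the start, 42 mm when fully seated. The disc sits tight on a spindle: it turns stiffly either way without end (0.06 N m) and stays where left. Pressing it down takes 4.5 to 7 N and it stays down.
- notch (a point): Middle of the mouth of the disc's only notch, on the disc's rim 60 mm from the axis, level with the disc's flat top. The notch is a radial slot 13 mm wide and 12 mm deep (radially), open at the rim, right through the disc.
- post: Upright brass finger post on the disc, 12 mm in diameter and 22 mm high, 45 mm from the axis, diametrically opposite the notch. Its origin is the middle of its foot on the disc's flat top (50 mm above the desk at the start). It turns and sinks with the disc and is pushed sideways to turn it.
- post_top (a point): Middle of the top of the finger post, 22 mm above the disc's flat top, 72 mm above the desk at the start.
- key (a point): Point on the ridge of the steel key, 60 mm from the disc's axis, 40 mm above the desk, 2 mm below the raised disc. The key is a fixed radial ridge 10 mm wide and 10 mm high with a rounded top, from 48 to 75 mm from the axis, so its end shows beyond the rim. The notch passes over it with 1.5 mm to spare each side; elsewhere the disc stops on it after 2 mm.
- plinth: Fixed round dark wood plinth, 170 mm in diameter and 30 mm high, coaxial with the disc. Origin at the centre of its underside on the desk; its x axis points to the key.
- disc_turn (a joint): Turning angle of the disc on the plinth (rad), growing counter-clockwise seen from above; 0 or 2 pi when the notch is exactly over the key. The start lies anywhere from 0.8 to 5.48.
- disc (a joint): How far the disc has been pressed down (m): 0 at the start, 0.010 when fully home, negative if it is drawn up.
- ring_box: Bystander: small dark ring box 55 x 55 x 39 mm, about 145 mm from the disc's axis. Origin under its centre.
- paper_cup: Bystander: white paper cup 74 mm across and 92 mm high, about 140 mm from the disc's axis. Origin under its centre.
- phone_a: Bystander: mobile phone lying flat, 150 x 72 x 9 mm. Origin under its centre.
- phone_b: Bystander: mobile phone lying flat, 150 x 72 x 9 mm. Origin under its centre.
- gift_box: Bystander: maroon gift box 90 x 154 x 42 mm at the far side of the desk. Origin under its centre.
- stapler: Bystander: stapler 36 x 140 x 46 mm at the far side of the desk. Origin under its centre.
- glasses_case: Bystander: grey spectacle case 60 x 160 x 40 mm at the far side of the desk. Origin under its centre.

How it is judged:
On the way:
1. the notch stands over the key (horizontal distance between notch and key below 0.006 m), for 0.02 s.
At the end, for the whole second after the job is handed in: The disc is pressed down at least 8.5 of its 10 mm with the notch over the key (within 4 mm) and at rest, and every bystander is within 20 mm of where it was (value of joint disc above 0.0085 m and horizontal distance between notch and key below 0.004 m and velocity of joint disc below 0.002 m/s and not (distance of any of ring_box, paper_cup, phone_a, phone_b, gift_box, stapler, glasses_case from where it was at the start of the episode above 0.02 m)); the robot touches nothing.
It fails at once if the disc was lifted (drawn up more than 4 mm) (value of joint disc below -0.004 m).
It fails at once if the finger post was gripped or shoved with more than 30 N (contact force between the fingers and post above 30 N).
It fails at once if a bystander was moved more than 20 mm (distance of any of ring_box, paper_cup, phone_a, phone_b, gift_box, stapler, glasses_case from where it was at the start of the episode above 0.02 m).
It also fails if it takes over 64 s, if anything falls off the work surface, if the arm or the gripper's body presses on something with over 40 N, if the wrist force passes 120 N, or if a joint passes its speed limit or range.

### The arm

A 7-joint arm with a two-finger parallel gripper is mounted at the origin on the work surface. World frame = base frame: x ahead of the robot, y to its left, z up, the work surface at z = 0. Lengths are in m, angles in rad, forces in N, time in s.
With the tool pointing down it reaches from about 0.4 to 0.875 m from the base axis. Payload 4.4 kg.
Tool frame: the origin (TCP) lies at the very end of the fingers, on their centre line; the grasp point (between the pads) lies 19 mm behind it; y points along the fingers, x is the direction in which the jaws open and shut, and the axes are right-handed (so a half turn about y gives the same grasp; the last joint's range is limited). The gripper opens to 85 mm and grips with 20 to 120 N. Pads are 22 mm wide; open, the fingers measure 114 mm over their backs; the gripper's body (76 mm by 85 mm) begins 54 mm behind the grasp point. The pads swing forward as they close: fully open they stand 13 mm farther back than shut.
Start: joints at [1.066, 0.628, 0.038, 1.517, -0.027, 0.996, -0.02], TCP at [0.276, -0.588, 0.231] pointing down, gripper open.
Joint ranges: [-3.06, 3.06], [-0.37, 2.12], [-1.25, 1.32], [0.18, 2.47], [-1.1, 4.24], [0.23, 1.98], [-2.94, 2.94]. Speed limits (rad/s): [2.57, 2.57, 3.14, 3.14, 3.14, 3.14, 3.14].

### API

Orientations are given as a rotation vector (axis times angle).
In Python, from bench import * gives the robot as it stands.
- The arm moves only by the shell command python3 -m creep 'ROWS' [OPENING]. ROWS is JSON, a list of rows, each a list of 2 entries, a list of its own where there are three numbers: the shift along the tool's x, y, z in mm, then the turn, a rotation vector about the tool's x, y, z in rad. In form: [[[x, y, z], [rx, ry, rz]], ...]. A call has 1 to 5 rows; each row shifts and turns the commanded pose from where the row before left it, along the tool's axes as they then stand; what a row does not reach is not made up. A row lasts 1/10 s, in which the tool goes at most 50 mm and 8.59 degrees, less where a joint would pass 70% of its speed; a pose out of reach is approached as far as the arm can. A call is refused whole if a number of a shift passes 50 or a number of a turn 0.15, either way. A call with a gripper value outside its range is refused whole. OPENING is the closure in counts, from 0 (fully open) to 255 (shut), set as the call begins (- or left out, the last holds). The fingers move at their own pace and stop on an object; the grip force is fixed at half the most. Time passes only in rows, so rows that do not move let the fingers close. It gives the time, the measured TCP pose, the force and the opening at its end, in the units of the state.
- state(): the state, without advancing time (a new reading comes with each control period).
- camera(name): name is "scene" or "top"; returns the picture (400x640x3 uint8, blue, green, red); there is no depth.
- calibration(name): a dict with "K" (3x3 intrinsics, pixels), "rvec" (rotation vector, rad) and "tvec" (3), from world to camera coordinates, as OpenCV has them. Camera axes: x right, y down, z forward; pixel columns grow to the right and rows downward; lengths in m; the calibration is good to about 2 mm. A picture is of the moment at which its call begins. calibration takes no time and is no camera call.
- sign_off(): hands the job in, once; it reports no verdict.
Trained networks look in the newest picture that a camera, given by its name, has taken for a name from the list of things; names that differ only in an ending like _2 or _b are one class to them, and where a whole thing is asked for, a point or a joint stands for the part that bears it (a point fixed in the world has none). Each returns a list of dicts, best first, with "conf" (0 to 1); they miss things now and then, are a little off and sometimes report something else, mostly with a low value. They report only what shows in the picture. A call takes as long as a camera call.
- silhouettes(target, camera): "pixels" (400x640 bool, what is visible of it) and "rect" ([left, top, right, bottom] in pixels, round what is visible of it).
The state is a dict: "time_s": time; "qpos": joint angles; "dq": joint speeds; "effort": joint torques, N m; "position": TCP position; "ee_rot": TCP orientation; "ft_force": force on the tool from outside, world axes, zero at the start; "ft_torque": the same for the moment, N m; "width": finger opening in m.
Only numpy, scipy, OpenCV 4.12 (cv2) and the standard library are available. Lean on these libraries where they do the work, as an engineer would, in place of code of your own. Each camera call takes 0.05 s, during which the arm holds its last target. There are 200 camera calls.

## Working session

There is one attempt and no reset: what is moved stays moved. The work goes in short steps, Python scripts to look and compute and a shell command to move; the robot and the scene stay as the last step left them, time stands still between calls to the robot, and variables do not carry over. Pictures are saved under pics/ and viewed, about 8 in all and at most 12, crops included, and the job is handed in when it is done.

```bash
mkdir -p pics
cat > h.py <<'E'
from bench import *
import numpy as np, cv2
from scipy.spatial.transform import Rotation as R
def ray(cam,uv):
    c=calibration(cam);K=np.array(c["K"]);Rm=cv2.Rodrigues(np.array(c["rvec"],float))[0];t=np.array(c["tvec"],float).ravel()
    d=Rm.T@np.linalg.inv(K)@np.array([uv[0],uv[1],1.]);return -Rm.T@t,d
def onz(cam,uv,z):
    o,d=ray(cam,uv);return o+d*(z-o[2])/d[2]
def px(cam,P):
    c=calibration(cam);return cv2.projectPoints(np.array(P,float).reshape(-1,1,3),np.array(c["rvec"],float),np.array(c["tvec"],float),np.array(c["K"],float),None)[0].reshape(-1,2)
E
python3 - <<'E'
from h import *
s=state();print(s["time_s"],np.round(s["position"],4),np.round(s["ee_rot"],3),s["width"],np.round(s["ft_force"],2))
print(np.round(R.from_rotvec(s["ee_rot"]).as_matrix(),2))
for n in("scene","top"):
    cv2.imwrite(f"pics/{n}0.png",camera(n)); print(n,np.round(ray(n,(320,200)),3).tolist())
for cam in("scene","top"):
  for t in("disc_centre","notch","post","post_top","key","plinth","ring_box","paper_cup","phone_a"):
    try:
      for d in silhouettes(t,cam)[:2]:
        v,u=np.nonzero(d["pixels"]);print(cam,t,round(d["conf"],2),np.round(d["rect"]),round(u.mean(),1),round(v.mean(),1),len(u))
    except Exception as e: print(cam,t,e)
E
```

```text
0.0 [ 0.2759 -0.5878  0.2304] [-1.384  0.881 -0.879] 0.08594621501077129 [ 0.51 -0.64 -0.2 ]
[[ 0.42 -0.    0.91]
 [-0.91  0.    0.42]
 [-0.   -1.   -0.  ]]
scene [[1.415, 0.136, 0.966], [-0.681, -0.122, -0.722]]
top [[0.255, 0.012, 1.519], [0.21, 0.018, -0.978]]
scene disc_centre 0.72 [297. 186. 334. 210.] 315.2 195.2 846
scene notch 0.62 [297. 181. 332. 212.] 315.5 195.4 814
scene post_top 0.56 [298. 180. 335. 210.] 315.4 195.4 786
scene key 0.61 [290. 183. 344. 220.] 315.6 201.9 1787
scene plinth 0.57 [291. 182. 343. 223.] 315.7 202.4 1744
scene ring_box 0.67 [343. 204. 367. 232.] 355.0 215.2 405
scene ring_box 0.46 [297. 181. 336. 210.] 315.0 195.4 768
scene paper_cup 0.91 [313. 151. 336. 183.] 325.6 166.2 565
scene phone_a 0.87 [172. 184. 213. 221.] 193.9 202.7 710
top disc_centre 0.61 [325. 192. 365. 231.] 344.7 212.5 1093
top notch 0.68 [325. 192. 364. 231.] 344.4 212.1 1051
top post 0.27 [289. 188. 313. 210.] 302.0 200.0 351
top key 0.69 [320. 188. 371. 240.] 344.1 213.6 2174
top plinth 0.85 [318. 192. 369. 242.] 343.8 214.0 2154
top ring_box 0.62 [290. 189. 312. 211.] 302.1 199.9 316
top paper_cup 0.69 [332. 246. 355. 268.] 341.4 254.7 436
top phone_a 0.87 [186. 180. 214. 226.] 198.5 203.3 974
top phone_a 0.55 [456. 176. 479. 223.] 467.0 199.1 1008
```

View pics/top0.png

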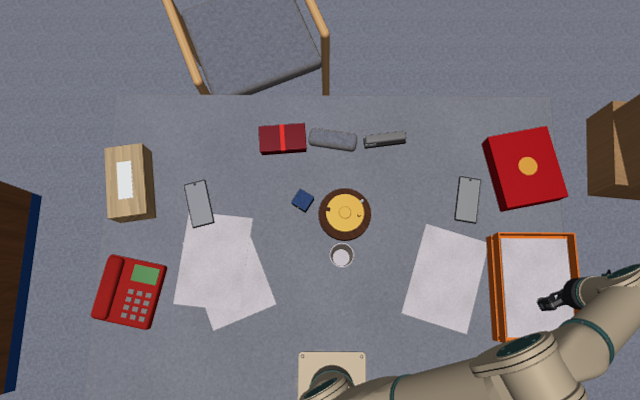

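View pics/scene0.png

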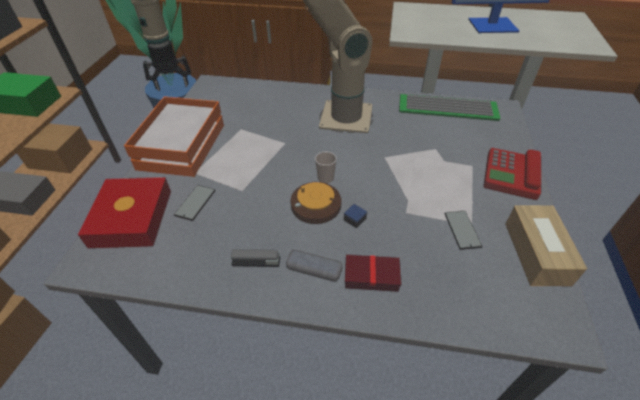

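The top view shows the plinth at about (344,214), the ring box at (302,200), the cup at (341,256) and both phones. The scene view has the plinth at (316,202). I'll zoom in next.

Run:
```python
from h import *
a=cv2.imread("pics/top0.png")[182:246,312:376];b=cv2.imread("pics/scene0.png")[172:228,284:348]
a=cv2.resize(a,(390,390),interpolation=cv2.INTER_CUBIC);b=cv2.resize(b,(390,341),interpolation=cv2.INTER_CUBIC)
b=cv2.copyMakeBorder(b,0,49,0,0,cv2.BORDER_CONSTANT)
cv2.imwrite("pics/z0.png",np.hstack([a,b]))
p=onz("top",(344.2,214.2),0.022);q=onz("top",(344.6,212),0.048);print(p,q,onz("scene",(315.3,195.3),.048))
print("ring",onz("top",(302,200),.03),"cup",onz("top",(341.4,254.7),.07))
```

```text
[ 0.53011965 -0.03903311  0.022     ] [ 0.53244122 -0.03942504  0.048     ] [ 0.5308224 -0.0375447  0.048    ]
ring [0.57431239 0.0972367  0.03      ] cup [ 0.39527086 -0.02871978  0.07      ]
```

View pics/z0.png

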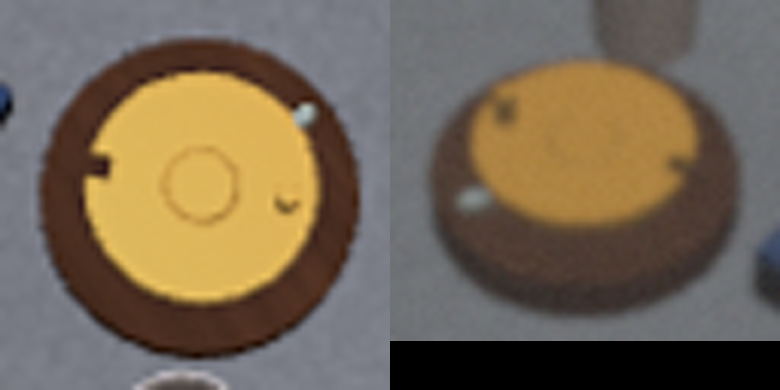

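The top crop shows the notch at crop (95,165), the key at (306,113) and the post at about (287,203). Turning clockwise by about 134° looks right. I'll measure that in rectified views.

```bash
cat >> h.py <<'E'
def polar(img,cam,c,z,rs):
    th=np.radians(np.arange(0,360,.5));T,Rr=np.meshgrid(th,rs)
    P=np.stack([c[0]+Rr*np.cos(T),c[1]+Rr*np.sin(T),np.full(T.shape,z)],-1)
    m=px(cam,P).reshape(T.shape+(2,)).astype(np.float32)
    return cv2.remap(img,m[...,0],m[...,1],cv2.INTER_CUBIC).astype(float)
def cent(w,lo=None):   # circular centroid of strongest peak
    k=int(np.argmax(cv2.blur(w.reshape(1,-1),(15,1)).ravel()));i=np.arange(-28,29);s=w[(k+i)%720];s=np.clip(s-s.max()*.25,0,None)
    return ((k+(i*s).sum()/s.sum())/2)%360
def measure(cam,img,c0,h=0.05,verbose=1):
    f=img.astype(float);c=np.array(c0[:2],float)
    for _ in range(4):  # disc centre from the half-level of the yellow edge
        rs=np.arange(.045,.072,.0005);p=polar(f,cam,c,h,rs);y=cv2.blur(p[...,2]-p[...,0]*.6,(5,1))
        hi=np.median(y[:8]);lo=np.median(y[-10:],0).mean();e=[]
        r=np.array([rs[np.argmax(y[:,j]<(hi+lo)/2)] for j in range(720)])
        th=np.radians(np.arange(0,360,.5));ok=abs(r-np.median(r))<.003
        A=np.c_[np.cos(th),np.sin(th),np.ones(720)][ok];s=np.linalg.lstsq(A,r[ok],rcond=None)[0];c=c+s[:2]
    p=polar(f,cam,c,h,np.arange(.051,.058,.0005)).mean(0);n=cent(np.clip(np.median(p[:,2])-p[:,2],0,None))
    p=polar(f,cam,c,.037,np.arange(.064,.073,.0005)).mean(0);b=p[:,0];k=cent(np.clip(b-np.median(b),0,None))
    if verbose:print(cam,"centre",np.round(c,4),"r",round(s[2],4),"notch",round(n,1),"key",round(k,1),"turn",round((n-k)%360,1))
    return c,n,k
E
python3 - <<'E'
from h import *
for cam in("top","scene"):
    im=cv2.imread(f"pics/{cam}0.png");c,n,k=measure(cam,im,(.531,-.039))
    # post darkness/edges check
    p=polar(im.astype(float),cam,c,.05,np.arange(.040,.050,.0005)).mean(0)[:,2];j=np.argsort(p)[:8]/2;print("dark post angles",j)
E
```

```text
top centre [ 0.5318 -0.0394] r 0.0607 notch 79.0 key 307.2 turn 131.8
dark post angles [255.5 256.  255.  256.5 254.5 257.  254.  257.5]
scene centre [ 0.5297 -0.0378] r 0.0611 notch 79.3 key 306.7 turn 132.6
dark post angles [254.5 254.  255.  253.5 255.5 253.  256.  252.5]
```

```bash
for i in 1; do
python3 -m creep '[[[-22,0,30],[0,0,0]],[[-22,0,30],[0,0,0]],[[-22,0,30],[0,0,0]],[[-22,0,30],[0,0,0]],[[-22,0,30],[0,0,0]]]' 255
python3 -m creep '[[[-22,0,30],[0,0,0]],[[-22,0,30],[0,0,0]],[[-22,0,30],[0,0,0]],[[-22,0,30],[0,0,0]],[[-22,0,30],[0,0,0]]]'
python3 -m creep '[[[-22,0,30],[0,0,0]],[[-22,0,30],[0,0,0]],[[-22,0,30],[0,0,0]],[[-22,0,30],[0,0,0]],[[0,0,0],[0,0,0]]]'
python3 -m creep '[[[0,0,0],[0,-0.15,0]],[[0,0,0],[0,-0.15,0]],[[0,0,0],[0,-0.15,0]],[[0,0,0],[0,-0.15,0]],[[0,0,0],[0,-0.15,0]]]'
done
cat >> h.py <<'E'
def goto(x,y,z,ang=None):
    "shift in tool axes (mm) and turn about tool y to reach world point with tool z at angle ang (deg)"
    s=state();M=R.from_rotvec(s["ee_rot"]).as_matrix();a=np.degrees(np.arctan2(M[1,2],M[0,2]))
    print("t",round(s["time_s"],2),"pos",np.round(s["position"],4),"ang",round(a,1),"tilt",np.round(M[2],3),"q7",round(s["qpos"][6],2),"F",np.round(s["ft_force"],1))
    print("shift mm",np.round(M.T@(np.array([x,y,z])-s["position"])*1e3,1),"turn y",None if ang is None else round(-np.radians((ang-a+180)%360-180),3))
E
python3 -c "
from h import *
goto(.552,-.0885,.2,169)"
```

```text
time_s: 1.5
position: [0.3659, -0.4238, 0.2315]
ee_rot: [-1.385, 0.88, -0.881]
ft_force: [0.7, 0.8, 0.3]
width: 0.0123
time_s: 2.0
position: [0.455, -0.2605, 0.2316]
ee_rot: [-1.385, 0.88, -0.881]
ft_force: [0.1, 0.8, -0.6]
width: 0.0003
time_s: 2.5
position: [0.5285, -0.1246, 0.2315]
ee_rot: [-1.384, 0.872, -0.873]
ft_force: [-0.1, 0.1, -0.8]
width: 0.0001
time_s: 3.0
position: [0.5253, -0.1319, 0.2314]
ee_rot: [-1.551, 0.295, -0.296]
ft_force: [-0.2, 0.6, 0.2]
width: -0.0001
t 3.0 pos [ 0.5253 -0.1319  0.2314] ang 68.4 tilt [ 0. -1. -0.] q7 -0.3 F [-0.2  0.6  0.2]
shift mm [ 8.9 31.4 50.2] turn y -1.755
```

```bash
python3 -m creep '[[[0,0,0],[0,-0.15,0]],[[0,0,0],[0,-0.15,0]],[[0,0,0],[0,-0.15,0]],[[0,0,0],[0,-0.15,0]],[[0,0,0],[0,-0.15,0]]]' >/dev/null
python3 -m creep '[[[0,0,0],[0,-0.15,0]],[[0,0,0],[0,-0.15,0]],[[0,0,0],[0,-0.15,0]],[[0,0,0],[0,-0.15,0]],[[0,0,0],[0,-0.15,0]]]' > /dev/null
python3 -m creep '[[[0,0,0],[0,-0.15,0]],[[0,0,0],[0,-0.1,0]],[[0,0,0],[0,0,0]]]' 
python3 -c "
from h import *
goto(.552,-.0885,.12,169)"
```

```text
time_s: 4.3
position: [0.5252, -0.1321, 0.2312]
ee_rot: [-1.299, -1.058, 1.058]
ft_force: [-1.5, 1.1, 0.0]
width: -0.0
t 4.3 pos [ 0.5252 -0.1321  0.2312] ang 168.3 tilt [-0. -1.  0.] q7 1.15 F [-1.5  1.1  0. ]
shift mm [ 48.1 111.2 -17.4] turn y -0.012
```

```bash
python3 -m creep '[[[24,0,-9],[0,-0.012,0]],[[24,0,-8],[0,0,0]],[[0,40,0],[0,0,0]],[[0,40,0],[0,0,0]],[[0,31,0],[0,0,0]]]' >/dev/null
python3 -m creep '[[[0,0,0],[0,0,0]],[[0,0,0],[0,0,0]]]'
python3 - <<'E'
from h import *
a=camera("top")[172:256,302:386];b=camera("scene")[162:238,274:358]
a=cv2.resize(a,(399,399),interpolation=cv2.INTER_CUBIC);b=cv2.resize(b,(399,361),interpolation=cv2.INTER_CUBIC)
b=cv2.copyMakeBorder(b,0,38,0,0,cv2.BORDER_CONSTANT)
cv2.imwrite("pics/z1.png",np.hstack([a,b]))
goto(.552,-.0885,.057,169)
E
```

```text
time_s: 5.0
position: [0.5518, -0.0875, 0.1208]
ee_rot: [-1.294, -1.066, 1.067]
ft_force: [-0.9, 1.2, 0.7]
width: -0.0001
t 5.1 pos [ 0.5531 -0.0874  0.1222] ang 169.0 tilt [ 0.    -1.    -0.003] q7 0.96 F [ 0.3 -0.6 -0.2]
shift mm [-1.3 65.2  1.1] turn y 0.0
```

View pics/z1.png

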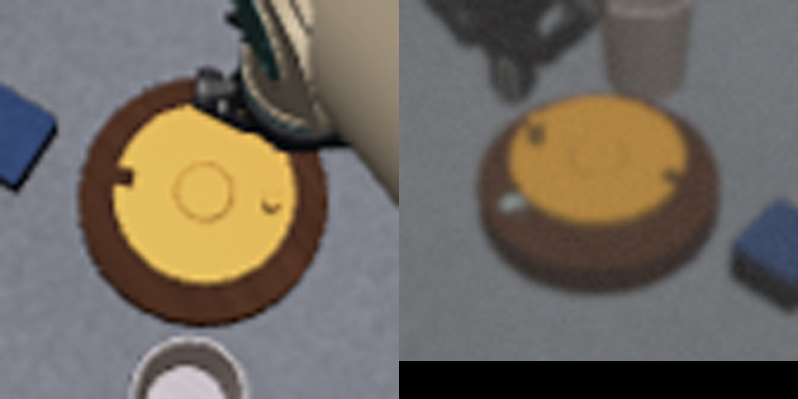

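The post foot shows at crop (270,207) in the top view. The arm hides the fingertip there, but the scene view shows it at (512,95). I'll check by projection that the TCP is where I think it is.

Run:
```python
from h import *
s=state();p=s["position"]
for l,P in(("tcp",p),("post",[.5224,-.0828,.05]),("posttop",[.5224,-.0828,.072])):
    q=px("scene",P)[0];r=px("top",P)[0];print(l,"scene crop",399+(q[0]-274)*4.75,(q[1]-162)*4.75,"top crop",(r-[302,172])*4.75)
```

```text
tcp scene crop 512.0936301656061 94.25894974891246 top crop [281.74226572 137.08758737]
post scene crop 532.9480313273366 140.30727271051416 top crop [267.68127101 204.6897106 ]
posttop scene crop 531.5764697264503 117.58231480022548 top crop [269.79662724 198.70161734]
```

```bash
python3 -m creep '[[[-1,33,0],[0,0,0]],[[0,32,0],[0,0,0]],[[0,0,0],[0,0,0]],[[0,0,5],[0,0,0]],[[0,0,5],[0,0,0]]]'
python3 -m creep '[[[0,0,0],[0,0,0]],[[0,0,1],[0,0,0]],[[0,0,1],[0,0,0]],[[0,0,1],[0,0,0]]]'
python3 -m creep '[[[-1.2,0,3.65],[0,0.08,0]],[[-1.2,0,3.65],[0,0.08,0]],[[-1.2,0,3.65],[0,0.08,0]],[[0,0,0],[0,0,0]]]'
python3 - <<'E'
from h import *
for cam in("top","scene"):
    im=camera(cam);cv2.imwrite(f"pics/{cam}2.png",im);measure(cam,im,(.531,-.039))
c=np.array([.531,-.0386]);th=np.radians(259-13.75);t=np.array([np.sin(th),-np.cos(th)])
g=c+.045*np.array([np.cos(th),np.sin(th)])-.017*t;goto(g[0],g[1],.058,np.degrees(th)-90)
E
```

```text
time_s: 5.6
position: [0.5428, -0.0863, 0.0574]
ee_rot: [-1.296, -1.07, 1.065]
ft_force: [0.4, 0.3, -0.0]
width: 0.0002
time_s: 6.0
position: [0.5388, -0.086, 0.0556]
ee_rot: [-1.294, -1.068, 1.067]
ft_force: [-0.0, 0.4, -0.1]
width: 0.0001
time_s: 6.4
position: [0.5273, -0.0866, 0.0555]
ee_rot: [-1.384, -0.886, 0.886]
ft_force: [0.4, -0.5, -0.2]
width: 0.0003
top centre [ 0.5318 -0.0394] r 0.0609 notch 263.4 key 321.4 turn 301.9
scene centre [ 0.5299 -0.0374] r 0.0612 notch 240.0 key 306.5 turn 293.5
t 6.5 pos [ 0.5273 -0.0865  0.0554] ang 155.4 tilt [-0. -1. -0.] q7 0.69 F [ 0.8  0.1 -0.3]
shift mm [ 0.  -2.6 -0.3] turn y 0.003
```

```bash
python3 - <<'E'
s=open("h.py").read()
s=s.replace('def cent(w,lo=None):','def cent(w,lo=None):\n    if lo is not None:\n        d=abs((np.arange(720)/2-lo+180)%360-180);w=w*(d<26)\n   ').replace("def measure(cam,img,c0,h=0.05,verbose=1)","def measure(cam,img,c0,n0,h=0.05,verbose=1)")
s=s.replace("-p[:,2],0,None))","-p[:,2],0,None),n0)").replace("np.median(b),0,None))","np.median(b),0,None),307)")
open("h.py","w").write(s)
E
sed -n '/def cent/,/return/p' h.py
python3 - <<'E'
from h import *
for i,n0 in((0,79),(2,68)):
  for cam in("top","scene"):
    measure(cam,cv2.imread(f"pics/{cam}{i}.png"),(.531,-.039),n0)
E
```

```text
def cent(w,lo=None):
    if lo is not None:
        d=abs((np.arange(720)/2-lo+180)%360-180);w=w*(d<26)
      # circular centroid of strongest peak
    k=int(np.argmax(cv2.blur(w.reshape(1,-1),(15,1)).ravel()));i=np.arange(-28,29);s=w[(k+i)%720];s=np.clip(s-s.max()*.25,0,None)
    return ((k+(i*s).sum()/s.sum())/2)%360
top centre [ 0.5318 -0.0394] r 0.0607 notch 79.0 key 307.2 turn 131.8
scene centre [ 0.5297 -0.0378] r 0.0611 notch 79.3 key 306.7 turn 132.6
top centre [ 0.5318 -0.0394] r 0.0609 notch 67.5 key 321.4 turn 106.1
scene centre [ 0.5299 -0.0374] r 0.0612 notch 67.4 key 306.5 turn 120.9
```

```bash
python3 -m creep '[[[-1.2,-2,3.65],[0,0.08,0]],[[-1.2,0,3.65],[0,0.08,0]],[[-1.2,0,3.65],[0,0.08,0]],[[-1.2,0,3.65],[0,0.08,0]],[[-1.2,0,3.65],[0,0.08,0]]]'
python3 -m creep '[[[-1.2,0,3.65],[0,0.08,0]],[[-1.2,0,3.65],[0,0.08,0]],[[-1.2,0,3.65],[0,0.08,0]],[[-1.2,0,3.65],[0,0.08,0]],[[-1.2,0,3.65],[0,0.08,0]]]'
python3 - <<'E'
from h import *
for cam in("top","scene"):
    im=camera(cam);cv2.imwrite(f"pics/{cam}3.png",im);measure(cam,im,(.531,-.039),23)
c=np.array([.531,-.0386]);th=np.radians(245.4-45.8);t=np.array([np.sin(th),-np.cos(th)])
g=c+.045*np.array([np.cos(th),np.sin(th)])-.017*t;goto(g[0],g[1],.057,np.degrees(th)-90)
E
```

```text
time_s: 7.0
position: [0.5091, -0.0819, 0.0573]
ee_rot: [-1.493, -0.577, 0.577]
ft_force: [1.1, -1.9, 0.2]
width: 0.0001
time_s: 7.5
position: [0.4934, -0.0701, 0.0572]
ee_rot: [-1.555, -0.264, 0.266]
ft_force: [-0.4, -2.6, 0.6]
width: 0.0002
top centre [ 0.5412 -0.0374] r 0.0451 notch 11.0 key 308.1 turn 63.0
scene centre [ 0.5296 -0.0376] r 0.061 notch 20.1 key 306.7 turn 73.4
t 7.6 pos [ 0.4932 -0.0694  0.0572] ang 109.6 tilt [-0.001 -1.     0.   ] q7 0.11 F [-0.3 -0.6  0.3]
shift mm [ 0.9  0.2 -0.7] turn y -0.001
```

```bash
python3 -m creep '[[[-0.7,0,3.3],[0,0.08,0]],[[-1.2,0,3.65],[0,0.08,0]],[[-1.2,0,3.65],[0,0.08,0]],[[-1.2,0,3.65],[0,0.08,0]],[[-1.2,0,3.65],[0,0.08,0]]]'
python3 -m creep '[[[-1.2,0,3.65],[0,0.08,0]],[[-1.2,0,3.65],[0,0.08,0]],[[-1.2,0,3.65],[0,0.08,0]],[[-1.2,0,3.65],[0,0.08,0]],[[-1.2,0,3.65],[0,0.08,0]]]'
python3 -m creep '[[[-1.2,0,3.65],[0,0.08,0]],[[-1.2,0,3.65],[0,0.08,0]],[[-1.2,0,3.65],[0,0.08,0]],[[0,0,0],[0,0,0]]]'
python3 - <<'E'
from h import *
for cam in("top","scene"):
    im=camera(cam);cv2.imwrite(f"pics/{cam}4.png",im);measure(cam,im,(.531,-.039),320)
a=cv2.imread("pics/top4.png")[172:256,302:386];b=cv2.imread("pics/scene4.png")[162:238,274:358]
a=cv2.resize(a,(399,399),interpolation=cv2.INTER_CUBIC);b=cv2.resize(b,(399,361),interpolation=cv2.INTER_CUBIC)
b=cv2.copyMakeBorder(b,0,38,0,0,cv2.BORDER_CONSTANT)
cv2.imwrite("pics/z4.png",np.hstack([a,b]))
c=np.array([.531,-.0386]);th=np.radians(199.6-59.6);t=np.array([np.sin(th),-np.cos(th)])
g=c+.045*np.array([np.cos(th),np.sin(th)])-.017*t;goto(g[0],g[1],.057,np.degrees(th)-90)
E
```

```text
time_s: 8.1
position: [0.4847, -0.0532, 0.0572]
ee_rot: [-1.571, 0.049, -0.046]
ft_force: [-0.9, -1.6, 0.7]
width: 0.0003
time_s: 8.6
position: [0.4825, -0.0338, 0.0571]
ee_rot: [-1.541, 0.363, -0.359]
ft_force: [-2.0, -2.1, 0.8]
width: -0.0001
time_s: 9.0
position: [0.4858, -0.0219, 0.0571]
ee_rot: [-1.501, 0.546, -0.544]
ft_force: [0.6, -0.4, -0.3]
width: 0.0001
top centre [ 0.5309 -0.0392] r 0.045 notch 315.9 key 309.5 turn 6.4
scene centre [ 0.5297 -0.0376] r 0.0611 notch 317.5 key 306.6 turn 10.9
t 9.1 pos [ 0.4862 -0.0223  0.0572] ang 50.1 tilt [-0. -1.  0.] q7 -0.59 F [ 0.6 -0.7  0.1]
shift mm [-0.2  0.2 -0.7] turn y 0.002
```

View pics/z4.png

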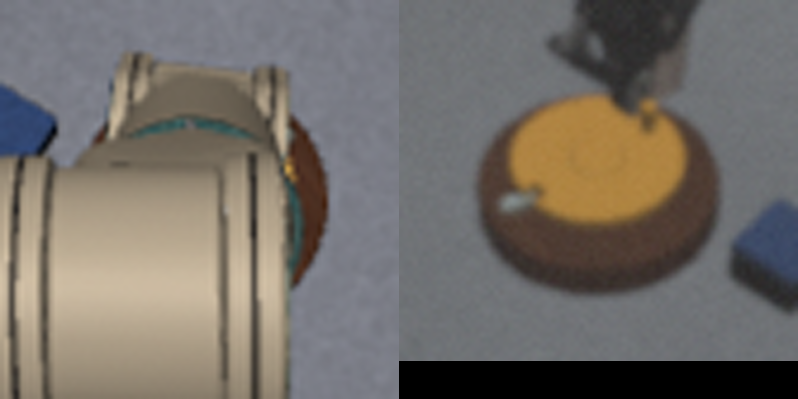

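The scene view shows the notch at crop (537,190), almost touching the key at (515,203), with the post at (648,115). The arm hides the top view. I'll push about 10° further, then back off and clear the view to measure precisely.

```bash
python3 -m creep '[[[-1,0,2.7],[0,0.06,0]],[[-1,0,2.7],[0,0.06,0]],[[-1,0,2.7],[0,0.06,0]],[[0,0,0],[0,0,0]]]'
python3 -c "
from h import *
goto(.53,-.24,.14)"
python3 -m creep '[[[0,0,-10],[0,0,0]],[[0,0,-10],[0,0,0]],[[0,-40,0],[0,0,0]],[[0,-40,0],[0,0,0]]]'
python3 -m creep '[[[31,0,-26],[0,0,0]],[[31,0,-26],[0,0,0]],[[31,0,-26],[0,0,0]],[[31,0,-26],[0,0,0]],[[31,0,-26],[0,0,0]]]'
python3 -m creep '[[[0,0,0],[0,0,0]]]' >/dev/null
python3 - <<'E'
from h import *
for cam in("top","scene"):
    im=camera(cam);cv2.imwrite(f"pics/{cam}5.png",im);measure(cam,im,(.531,-.039),310)
a=cv2.imread("pics/top5.png")[180:248,310:378];b=cv2.imread("pics/scene5.png")[166:234,280:348]
cv2.imwrite("pics/z5.png",np.hstack([cv2.resize(i,(400,400),interpolation=cv2.INTER_CUBIC) for i in(a,b)]))
E
```

```text
time_s: 9.5
position: [0.4897, -0.0148, 0.0572]
ee_rot: [-1.46, 0.685, -0.686]
ft_force: [-0.4, -1.1, -0.0]
width: 0.0002
t 9.5 pos [ 0.4897 -0.0148  0.0572] ang 39.7 tilt [ 0. -1.  0.] q7 -0.71 F [-0.4 -1.1 -0. ]
shift mm [ 199.1  -82.7 -112.8] turn y None
time_s: 9.9
position: [0.4716, -0.0286, 0.1372]
ee_rot: [-1.461, 0.691, -0.684]
ft_force: [0.1, 0.2, 0.1]
width: 0.0003
time_s: 10.4
position: [0.471, -0.2317, 0.1373]
ee_rot: [-1.459, 0.687, -0.686]
ft_force: [1.2, -0.1, -0.2]
width: -0.0002
top centre [ 0.5318 -0.0394] r 0.0608 notch 309.5 key 307.2 turn 2.3
scene centre [ 0.5297 -0.0376] r 0.0611 notch 307.4 key 306.7 turn 0.7
```

View pics/z5.png

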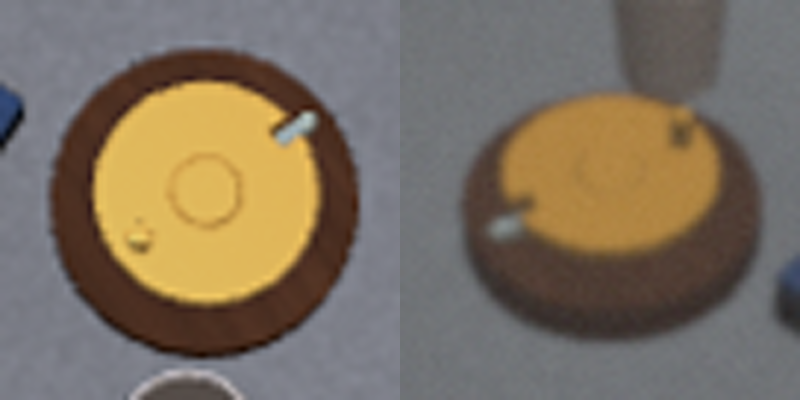

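The key's grey now shows inside the notch, at top crop (290,128), with a dark gap left on its counter-clockwise side. I'll re-measure the notch as "not yellow", which the key's grey doesn't affect.

```bash
cat >> h.py <<'E'
def notch(cam,img,c,n0,h=.05):
    p=polar(img.astype(float),cam,c,h,np.arange(.050,.0565,.0005)).mean(0);y=p[:,2]-p[:,0];y=np.median(y)-y
    d=(np.arange(720)/2-n0+180)%360-180;m=abs(d)<22;w=y*m
    pk=w.max();i=np.argsort(d[m]);dd=d[m][i];ww=w[m][i];j=int(np.argmax(ww));L=j
    lo=np.interp(pk/2,ww[:j+1],dd[:j+1]) if np.all(np.diff(ww[:j+1])>=0) else dd[:j+1][np.nonzero(ww[:j+1]<pk/2)[0][-1]]
    hi=dd[j:][np.nonzero(ww[j:]<pk/2)[0][0]]
    s=np.clip(ww-.2*pk,0,None)
    print(cam,"edges",round(n0+lo,1),round(n0+hi,1),"mid",round(n0+(lo+hi)/2,1),"centroid",round(n0+(dd*s).sum()/s.sum(),1))
E
python3 - <<'E'
from h import *
C={"top":(.5318,-.0394),"scene":(.5297,-.0376)}
for i,n0,cs in((0,79,("top","scene")),(2,67,("top","scene")),(3,20,("scene",)),(4,320,("scene",)),(5,309,("top","scene"))):
    for c in cs: print(i,end=" ");notch(c,cv2.imread(f"pics/{c}{i}.png"),C[c],n0)
E
```

```text
0 top edges 72.5 85.5 mid 79.0 centroid 79.2
0 scene edges 72.5 86.5 mid 79.5 centroid 79.5
2 top edges 61.5 74.0 mid 67.8 centroid 67.7
2 scene edges 61.0 75.0 mid 68.0 centroid 67.9
3 scene edges 14.0 27.0 mid 20.5 centroid 20.3
4 scene edges 311.2 324.5 mid 317.8 centroid 317.6
5 top edges 301.0 312.5 mid 306.8 centroid 306.7
5 scene edges 300.8 314.5 mid 307.7 centroid 307.6
```

The measured turn is now -0.4° (top) and +1.0° (scene), inside the roughly ±1.4° clearance. Next I'll go over the boss and press.

```bash
python3 -c "
from h import *
goto(.5308,-.0385,.137,40)"
```

```text
t 10.6 pos [ 0.471  -0.2309  0.1371] ang 39.4 tilt [-0.001 -1.    -0.   ] q7 -0.36 F [-0.   0.4 -0.4]
shift mm [-1.107e+02  1.000e-01  1.684e+02] turn y -0.01
```

```bash
python3 -m creep '[[[-22,0,33.7],[0,0,0]],[[-22,0,33.7],[0,0,0]],[[-22,0,33.7],[0,0,0]],[[-22,0,33.7],[0,0,0]],[[-22.5,0,33.7],[0,0,0]]]' >/dev/null
python3 -m creep '[[[0,0,0],[0,0,0]],[[0,27,0],[0,0,0]],[[0,27,0],[0,0,0]],[[0,26,0],[0,0,0]],[[0,0,0],[0,0,0]]]'
python3 -c "
from h import *
goto(.5308,-.0385,.054)"
```

```text
time_s: 11.6
position: [0.5285, -0.0357, 0.0547]
ee_rot: [-1.462, 0.691, -0.68]
ft_force: [-0.9, 0.3, 0.8]
width: 0.0
t 11.6 pos [ 0.5285 -0.0357  0.0547] ang 39.7 tilt [-0.006 -1.    -0.005] q7 -0.68 F [-0.9  0.3  0.8]
shift mm [ 3.6  0.6 -0. ] turn y None
```

```bash
python3 -m creep '[[[3.5,0,0],[0,0,0]],[[0,1,0],[0,0,0]],[[0,1,0],[0,0,0]],[[0,1,0],[0,0,0]],[[0,1,0],[0,0,0]]]'
python3 -m creep '[[[0,1,0],[0,0,0]],[[0,1,0],[0,0,0]],[[0,0,0],[0,0,0]]]'
python3 -m creep '[[[0,1,0],[0,0,0]],[[0,1,0],[0,0,0]],[[0,0,0],[0,0,0]]]'
```

```text
time_s: 12.1
position: [0.5346, -0.0398, 0.0538]
ee_rot: [-1.459, 0.686, -0.688]
ft_force: [0.8, 0.5, 0.1]
width: 0.0001
time_s: 12.4
position: [0.5343, -0.0398, 0.0515]
ee_rot: [-1.459, 0.687, -0.687]
ft_force: [-0.2, 0.6, 3.2]
width: 0.0002
time_s: 12.7
position: [0.5344, -0.0399, 0.0495]
ee_rot: [-1.459, 0.687, -0.687]
ft_force: [-0.7, 0.4, 4.2]
width: 0.0004
```

```bash
python3 -m creep '[[[0,1,0],[0,0,0]],[[0,1,0],[0,0,0]],[[0,0,0],[0,0,0]]]'
python3 -m creep '[[[0,1,0],[0,0,0]],[[0,1,0],[0,0,0]],[[0,0,0],[0,0,0]]]'
python3 -m creep '[[[0,1,0],[0,0,0]],[[0,1,0],[0,0,0]],[[0,0,0],[0,0,0]]]'
```

```text
time_s: 13.0
position: [0.5344, -0.0399, 0.0475]
ee_rot: [-1.459, 0.687, -0.687]
ft_force: [-0.5, -0.3, 4.0]
width: 0.0005
time_s: 13.3
position: [0.5344, -0.0398, 0.0455]
ee_rot: [-1.459, 0.687, -0.687]
ft_force: [-0.7, -0.2, 3.5]
width: -0.0003
time_s: 13.6
position: [0.5344, -0.0399, 0.0434]
ee_rot: [-1.459, 0.687, -0.687]
ft_force: [0.1, 0.9, 5.3]
width: 0.0003
```

It has gone past the 2 mm stop and is still sinking, so the key is in the notch. I'll carry on to the bottom.

```bash
python3 -m creep '[[[0,1,0],[0,0,0]],[[0,0,0],[0,0,0]]]'
python3 -m creep '[[[0,0.5,0],[0,0,0]],[[0,0.5,0],[0,0,0]],[[0,0,0],[0,0,0]]]'
python3 -m creep '[[[0,0.5,0],[0,0,0]],[[0,0,0],[0,0,0]]]'
```

```text
time_s: 13.8
position: [0.5344, -0.0399, 0.0424]
ee_rot: [-1.459, 0.687, -0.687]
ft_force: [-1.0, -0.1, 4.5]
width: 0.0001
time_s: 14.1
position: [0.5344, -0.0399, 0.042]
ee_rot: [-1.459, 0.687, -0.687]
ft_force: [-2.3, 0.2, 10.7]
width: -0.0001
time_s: 14.3
position: [0.5345, -0.0399, 0.0419]
ee_rot: [-1.459, 0.687, -0.688]
ft_force: [-2.9, -0.1, 14.2]
width: -0.0004
```

The TCP has stopped at 42.0 mm and the force is rising, so the disc is on the bottom. I'll lift straight up, clear away and check.

```bash
python3 -m creep '[[[0,-5,0],[0,0,0]],[[0,-25,0],[0,0,0]],[[0,-40,0],[0,0,0]],[[0,-40,0],[0,0,0]]]'
python3 -m creep '[[[31,0,-26],[0,0,0]],[[31,0,-26],[0,0,0]],[[31,0,-26],[0,0,0]],[[31,0,-26],[0,0,0]],[[31,0,-26],[0,0,0]]]' >/dev/null
python3 -m creep '[[[0,0,0],[0,0,0]],[[0,0,0],[0,0,0]],[[0,0,0],[0,0,0]]]'
python3 - <<'E'
from h import *
for cam in("top","scene"):
    im=camera(cam);cv2.imwrite(f"pics/{cam}6.png",im);c,_,_=measure(cam,im,(.531,-.039),307,h=.04);notch(cam,im,c,307,.04)
a=cv2.imread("pics/top6.png")[172:272,290:390];b=cv2.imread("pics/scene6.png")[145:245,280:380]
cv2.imwrite("pics/z6.png",np.hstack([cv2.resize(i,(400,400),interpolation=cv2.INTER_CUBIC) for i in(a,b)]))
for t in("ring_box","paper_cup"):
    for d in silhouettes(t,"top")[:1]: print(t,np.round(d["rect"]),d["conf"])
E
```

```text
time_s: 14.7
position: [0.5334, -0.0399, 0.1512]
ee_rot: [-1.46, 0.689, -0.686]
ft_force: [0.6, 0.2, 0.2]
width: 0.0
time_s: 15.5
position: [0.5328, -0.2406, 0.1504]
ee_rot: [-1.459, 0.687, -0.685]
ft_force: [0.1, -0.3, -0.2]
width: 0.0002
top centre [ 0.5318 -0.0393] r 0.0608 notch 307.9 key 307.1 turn 0.8
top edges 300.5 313.0 mid 306.8 centroid 306.7
scene centre [ 0.5294 -0.0377] r 0.0612 notch 306.1 key 306.9 turn 359.2
scene edges 301.0 315.0 mid 308.0 centroid 307.9
ring_box [289. 189. 314. 211.] 0.8
paper_cup [330. 245. 354. 267.] 0.76
```

View pics/z6.png

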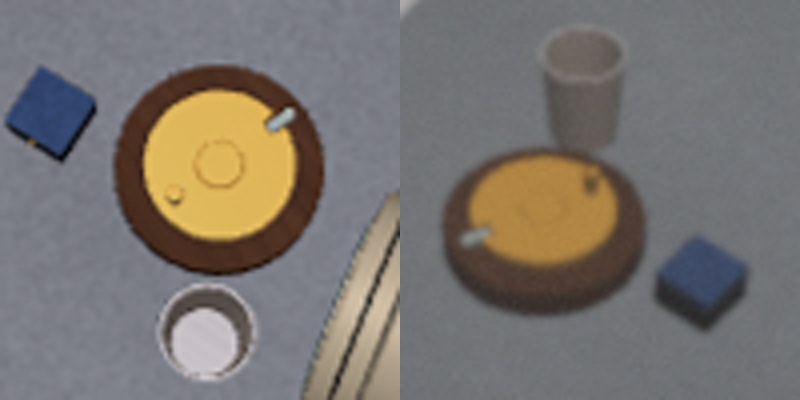

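The disc is home: the key fills the notch at top crop (281,119), flush with the disc top. The cup and ring box are where they were, and the arm touches nothing. I'll hand it in.

```bash
python3 -c "
from bench import *
print(sign_off())"
```

```text
the job is handed in; nothing more can be done
None
```

The disc is turned, pressed fully home, and the job is handed in after about 16 s of robot time. I pushed the post with the shut fingertips clockwise through about 132°, until the notch stood over the key. Then I pressed on the centre boss until it stopped.

**Depth:** the TCP stopped at 42.0 mm above the desk, which is the seated height. The force rose from about 4–5 N to 14 N there, and the disc had gone well past the 2 mm stop.

**Alignment:** in the last pictures the key fills the notch. The two cameras put the notch -0.3° (top) and +1.1° (scene) from the key. They disagree by about 1.4°, which is about the limit of their resolution. A second, dark-pixel estimate gave +0.8° and -0.8°, but the key's grey in the notch throws it off.

**Bystanders:** the cup and ring box are within about 2 pixels of where they started. I didn't re-measure the phones, gift box, stapler or glasses case, but the arm never went near the far side of the desk and the wrist forces showed no unexpected contact.

**Contact:** the arm was clear of everything at hand-in. Wrist forces while pushing the post stayed under about 3 N.

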